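# Lay out the etching tools beside the plate

### The job

Lay the four etching tools that lie in a row along the front edge of the table into the wooden tool tray in the order they will be used on the copper plate, starting in the groove nearest the plate: pricker, needle, scraper, burnisher, one to a groove, each lying with its handle on both wires and pointing toward the robot, as the tools lie now. The paint brush at the end of the row stays where it is, and nothing may touch the plate: its dark ground is freshly laid and scratches at a touch.

Things in the scene. Friction and masses are not known exactly. Their poses are not given: they have to be found in the camera images.
- pricker_grip (a point): Pricker: short stout handle of pale turned wood, 19 mm thick and 92 mm long, with a long thin steel spike of 6 mm; 210 mm in all. Loose, flat on the table, handle toward the robot. The point: on its axis in the handle, where to grip (near the balance), 9.5 mm up. Axes: z up, y along the tool to the butt of the handle, which ends 51 mm along +y; the tip is 159 mm along -y.
- needle_grip (a point): Etching needle: the smallest tool, slim red-brown wooden handle 10 mm thick and 112 mm long, with a short fine needle; 150 mm in all. Loose, flat on the table, handle toward the robot. The point: on its axis in the handle, where to grip (near the balance), 5 mm up. Axes: z up, y along the tool to the butt of the handle, which ends 55 mm along +y; the tip is 95 mm along -y.
- scraper_grip (a point): Scraper: pale wooden handle 20 mm thick and 100 mm long, with a broad pointed three-sided steel blade about 10 mm thick; 205 mm in all. Loose, flat on the table, handle toward the robot. The point: on its axis in the handle, where to grip (near the balance), 10.5 mm up. Axes: z up, y along the tool to the butt of the handle, which ends 60 mm along +y; the tip is 144 mm along -y.
- burnisher_grip (a point): Burnisher: dark brown wooden handle 18 mm thick and 100 mm long, with a smooth flat-oval steel blade about 8 mm thick; 190 mm in all. Loose, flat on the table, handle toward the robot. The point: on its axis in the handle, where to grip (near the balance), 9 mm up. Axes: z up, y along the tool to the butt of the handle, which ends 57 mm along +y; the tip is 133 mm along -y.
- groove_1_mid (a point): Leftmost of the tray's four equal grooves, seen from the robot. The point: on the groove's centre line, mid-length of the tray, 33 mm above the table. Axes: x along the groove away from the robot, y left along the row, z up. A handle belongs with its grip point 50 mm nearer the robot than this point (half-way between the two wires), its axis 27 (needle) to 35 mm above the table.
- groove_2_mid (a point): Second groove from the left, 54 mm from the first; point and axes as for the first. The tray: wood, 250 x 240 mm, fixed, floor 8 mm and rim 16 mm high, turned with its grooves, blades lie over its floor. Two bent 5 mm steel wires cross it 23 and 77 mm nearer the robot than this point; fingers have 49 mm between them.
- groove_3_mid (a point): Third groove from the left, 54 mm from the second; point and axes as for the first. Each groove is a pair of V notches in the two wires: bottom 22 mm and crests 46 mm above the table, mouth 42 mm wide, sides 52 degrees steep. A handle let go a few mm high settles in the V by itself.
- groove_4_mid (a point): Rightmost groove, 54 mm from the third; point and axes as for the first. Handles in neighbouring grooves stand 34 mm or more apart, so open the gripper only part way (to about 40 mm) when letting go.
- plate: Small copper plate with a dark ground and a first line drawing, on a fixed grey block of 130 x 84 mm, 13 mm high over all. It lies at the left or at the right side of the tool tray (a roll of masking tape lies at the other side). Origin under its centre, at table height.
- brush: Paint brush 196 mm long and 14 mm thick, slim brown handle, metal ferrule and bristles: not an etching tool. Lies at the left end of the row of tools, loose. Origin under the middle of its length.

How it is judged:
By the outcome, as a careful person would: the job done as asked, in the order asked, and still so for the second after the job is handed in, with the robot touching nothing.
It also fails if it takes over 112 s, if anything falls off the work surface, if the arm or the gripper's body presses on something with over 40 N, if the wrist force passes 120 N, or if a joint passes its speed limit or range.

### The arm

A 6-joint arm with a two-finger parallel gripper is mounted at the origin on a cart in front of the work surface, level with it; the furniture and walls round the work are solid. World frame = base frame: x ahead of the robot, y to its left, z up, the work surface at z = 0. Lengths are in mm, angles in rad, forces in N, time in s.
With the tool pointing down it reaches from about 350 to 775 mm from the base axis. Payload 7.3 kg.
Tool frame: the origin (TCP) lies between the finger pads; the fingertips stand 22 mm ahead of it and the grasp point (between the pads) lies 3 mm ahead of it; z points along the fingers, x is the direction in which the jaws open and shut, and the axes are right-handed (so a half turn about z gives the same grasp; the last joint's range is limited). The gripper opens to 92 mm and grips with 3 to 60 N. Pads are 19 mm wide; open, the fingers measure 130 mm over their backs; the gripper's body (75 mm by 190 mm) begins 47 mm behind the grasp point.
Start: joints at [-0.146, 0.342, 1.524, -0, 1.275, -0.146], TCP at [525.017, 0.02, 248.741] pointing down, gripper open.
Joint ranges: [-2.53, 2.53], [-0.77, 2.02], [0.04, 2.7], [-1, 4.14], [0.28, 2.66], [-3.11, 3.11]. Speed limits (rad/s): [2.57, 2.57, 3.14, 3.14, 3.14, 3.14].

### API

Orientations are given as [roll, pitch, yaw] about the fixed x, y, z axes, in that order (R = Rz(yaw) Ry(pitch) Rx(roll)).
In Python, from plant import * gives the robot as it stands. The module is installed in compiled form; this text tells all that it offers.
- The arm moves only by the shell command python3 -m handwheel 'ROWS' [OPENING]. ROWS is a JSON object of lists of equal length, an entry for each row: "translation": the shift along the world's x, y, z in units of 15 cm (1.0 is 15 cm), a list of three; "twist": the turn about the world's z in units of 90 degrees (1.0 is 90 degrees). In form: {"translation": [[tx, ty, tz], ...], "twist": [twist, ...]}. A call has exactly 8 rows; each row shifts and turns the pose as measured when the row begins; what a row does not reach is not made up. A row lasts 1/8 s, in which the tool goes at most 62.5 mm and 10.7 degrees, less where a joint would pass 70% of its speed; a pose out of reach is approached as far as the arm can. A call with a number of a shift or a turn outside -1 to 1 is refused whole. A call with a gripper value outside its range is refused whole. OPENING is the closure in counts, from 0 (fully open) to 255 (shut), set as the call begins (- or left out, the last holds). The fingers move at their own pace and stop on an object; the grip force is fixed at half the most. Time passes only in rows, so rows that do not move let the fingers close, or fill a call up. It gives the time, the measured TCP pose, the force and the opening at its end, in the units of the state.
- get_obs(): the state, without advancing time (a new reading comes with each control period).
- capture(name): name is "scene" or "side" or "wrist"; returns a dict with "img" (420x560x3 uint8, red, green, blue), "vertical_fov" (degrees; the focal length in pixels is half the picture's height over the tangent of half this angle, whatever the lens; pixels are square), "cx", "cy" (the principal point, pixels), "distortion" ([k1, k2, p1, p2, k3] as OpenCV has them; the pictures are not rectified), "world_from_camera" (4x4, takes a point from camera to world coordinates). Camera axes: x right, y up, looking along -z (the intrinsics and any distortion apply to the point x, -y, -z); pixel columns grow to the right and rows downward; lengths in mm; the calibration is good to about 2 mm. A picture is of the moment at which its call begins. There is no depth.
- close_job(): hands the job in, once; it reports no verdict.
Trained networks look in the newest picture that a camera, given by its name, has taken for a name from the list of things; names that differ only in an ending like _2 or _b are one class to them, and where a whole thing is asked for, a point or a joint stands for the part that bears it (a point fixed in the world has none). Each returns a list of dicts, best first, with "score" (0 to 1); they miss things now and then, are a little off and sometimes report something else, mostly with a low value. They report only what shows in the picture. A call takes as long as a camera call.
- search_frame(camera, label): "position" ([x, y, z] in mm, in the coordinates of the camera as it stood for that picture, good to about 4 mm: the middle of the surface that is visible of it).
- spot_point(camera, label): "position" ([x, y, z] in mm, in the coordinates of the camera as it stood for that picture, good to about 4 mm: a listed point, or the origin of a listed thing).
The state is a dict: "time": time; "joint_positions": joint angles; "dq": joint speeds; "tau": joint torques, N m; "tool_pos": TCP position; "tcp_rot": TCP orientation; "contact_force": force on the tool from outside, world axes, zero at the start; "moment": the same for the moment, N m; "grip_width": finger opening in mm.
Only numpy, scipy, OpenCV 4.12 (cv2) and the standard library are available. Lean on these libraries where they do the work, as an engineer would, in place of code of your own. Each camera call takes 0.05 s, during which the arm holds its last target.

## Working session

There is one attempt and no reset: what is moved stays moved. The work goes in short steps, Python scripts to look and compute and a shell command to move; the robot and the scene stay as the last step left them, time stands still between calls to the robot, and variables do not carry over. Pictures are saved under pics/ and viewed, and the job is handed in when it is done.

```bash
mkdir -p pics; cat > h.py <<'E'
from plant import *
import numpy as np, cv2
def snap(cam,fn):
    c=capture(cam); cv2.imwrite('pics/'+fn+'.png',c['img'][:,:,::-1]); return c
def K(c):
    f=210/np.tan(np.radians(c['vertical_fov'])/2); return np.array([[f,0,c['cx']],[0,f,c['cy']],[0,0,1]])
def world(c,p): return (np.array(c['world_from_camera'])@np.r_[p,1])[:3]
def pix2w(c,uv,z):
    n=cv2.undistortPoints(np.array([[uv]],float),K(c),np.array(c['distortion'],float))[0,0]
    T=np.array(c['world_from_camera']); d=T[:3,:3]@np.array([n[0],-n[1],-1]); o=T[:3,3]
    return o+d*(z-o[2])/d[2]
def w2pix(c,P):
    T=np.linalg.inv(np.array(c['world_from_camera'])); q=(T@np.r_[P,1])[:3]; q=np.array([q[0],-q[1],-q[2]])
    return cv2.projectPoints(q[None],np.zeros(3),np.zeros(3),K(c),np.array(c['distortion'],float))[0][0,0]
E
python3 - <<'E'
from h import *
o=get_obs(); print(o)
for cam in ['scene','side','wrist']:
    c=snap(cam,cam+'0')
    print(cam,c['vertical_fov'],np.round(c['world_from_camera'],2).tolist())
    for l in ['pricker_grip','needle_grip','scraper_grip','burnisher_grip','groove_1_mid','plate','brush']:
        for d in spot_point(cam,l)[:5]: print(l,round(d['score'],2),world(c,d['position']).round(1))
E
```

```text
{'time': 0.0, 'joint_positions': array([-1.45976181e-01,  3.42693704e-01,  1.52501787e+00,  5.69763402e-08,
        1.27541506e+00, -1.46002396e-01]), 'dq': array([ 0.00080358, -0.00013502, -0.00011267,  0.00091411, -0.0006401 ,
       -0.00049526]), 'tau': array([ 7.61924657e-04, -4.31245601e+01, -2.44219762e+01,  7.17750052e-02,
        5.59406646e-02, -1.04314388e-04]), 'tool_pos': array([5.24620168e+02, 9.06233735e-02, 2.48059710e+02]), 'tcp_rot': array([-3.14136943e+00,  1.51765036e-03,  2.63673973e-05]), 'contact_force': array([-0.34117651, -0.20617651,  0.62957226]), 'moment': array([-0.0246045 , -0.00610744,  0.03562243]), 'grip_width': 91.74076368467954}
scene 57.80057998052551 [[-0.79, 0.27, -0.55, -183.41], [-0.61, -0.37, 0.7, 944.43], [-0.02, 0.89, 0.45, 639.31], [0.0, 0.0, 0.0, 1.0]]
pricker_grip 0.68 [434.1 300.7   8.1]
needle_grip 0.69 [472.2 424.4   1.1]
scraper_grip 0.55 [442.6 113.3  11. ]
groove_1_mid 0.66 [489.  564.9   6.2]
groove_1_mid 0.41 [ 611.5 -207.2   32.4]
brush 0.62 [490.1 563.9   0.7]
brush 0.3 [455.6 218.7   7.3]
side 42.411281009359826 [[-0.94, 0.2, -0.27, 10.97], [-0.34, -0.57, 0.75, 1494.15], [-0.01, 0.8, 0.6, 1230.25], [0.0, 0.0, 0.0, 1.0]]
pricker_grip 0.56 [429.4 303.5   7.2]
needle_grip 0.69 [473.  431.4   5. ]
scraper_grip 0.72 [450.  116.8   7.9]
burnisher_grip 0.49 [464.8 222.8   3.7]
groove_1_mid 0.39 [ 613.7 -205.    34.1]
plate 0.6 [485.6 -16.8  -6.2]
brush 0.57 [489.5 564.9   4.4]
brush 0.43 [481.6 -17.1  -6.8]
wrist 61.664844997011755 [[1.0, -0.0, 0.0, 524.83], [0.0, 0.97, 0.25, 65.64], [-0.0, -0.25, 0.97, 384.64], [0.0, 0.0, 0.0, 1.0]]
pricker_grip 0.66 [481.3 -19.6  -3.2]
scraper_grip 0.88 [445.4 112.6   6.4]
plate 0.8 [479.1 -22.   -5. ]
```

View pics/scene0.png

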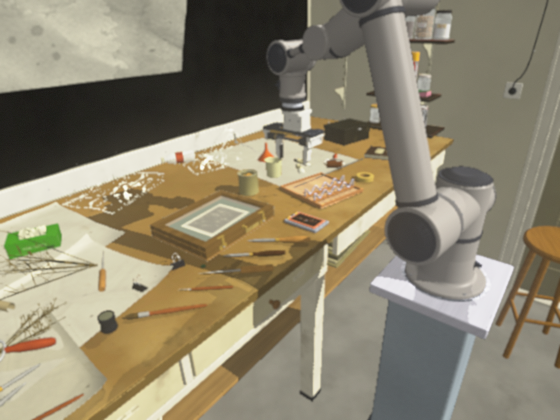

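View pics/side0.png

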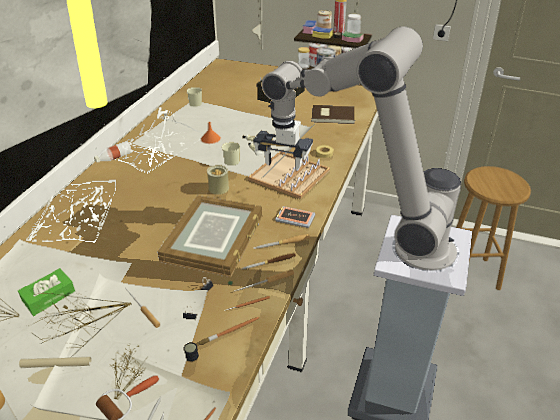

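View pics/wrist0.png

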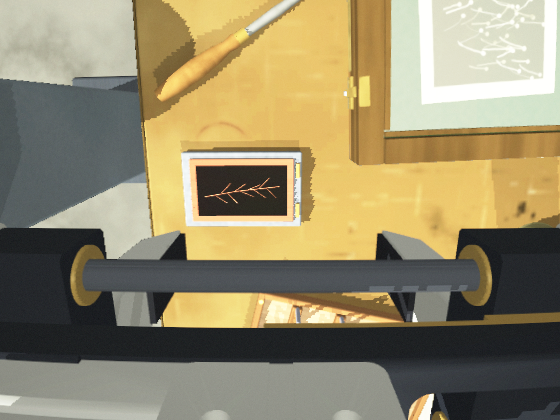

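```bash
python3 -m handwheel '{"translation": [[0.05,-0.36,0.03],[0.05,-0.36,0.03],[0.05,-0.36,0.03],[0.05,-0.36,0],[0,-0.36,0],[0,-0.36,0],[0,0,0],[0,0,0]], "twist": [0,0,0,0,0,0,0,0]}' 0
python3 - <<'E'
from h import *
c=snap('wrist','w1')
for l in ['groove_1_mid','plate']:
        for d in spot_point('wrist',l)[:6]: print(l,round(d['score'],2),world(c,d['position']).round(1))
E
```

```text
time: 2.2
tool_pos: [554.7, -332.9, 261.8]
tcp_rot: [-3.14, -0.001, 0.003]
contact_force: [-0.5, 0.5, 0.2]
grip_width: 92.0
```

View pics/w1.png

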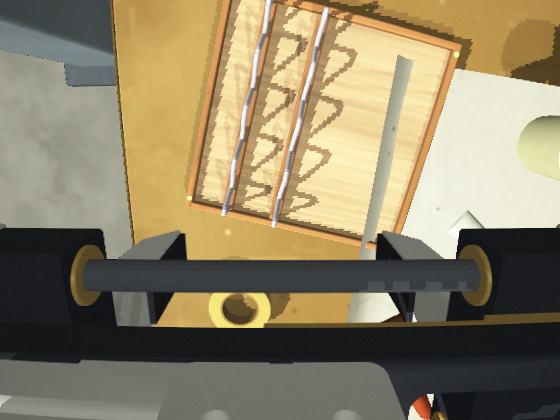

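```bash
python3 -m handwheel '{"translation": [[0,0.3,0.06],[0,0.3,0.06],[0,0,0.06],[0,0,0.06],[0,0,0],[0,0,0],[0,0,0],[0,0,0]], "twist": [0,0,0,0,0,0,0,0]}' 0
python3 - <<'E'
from h import *
c=snap('wrist','w2')
for l in ['groove_1_mid','plate']:
        for d in spot_point('wrist',l)[:6]: print(l,round(d['score'],2),world(c,d['position']).round(1))
cv2.imwrite('pics/w2b.png',cv2.resize(c['img'][:300,100:420,::-1],None,fx=2,fy=2,interpolation=cv2.INTER_CUBIC))
import pickle; pickle.dump(c,open('w2.pkl','wb'))
E
```

```text
time: 3.35
tool_pos: [554.9, -237.6, 299.4]
tcp_rot: [-3.141, -0.001, 0.008]
contact_force: [-0.3, -0.6, -1.2]
grip_width: 91.7
```

View pics/w2b.png

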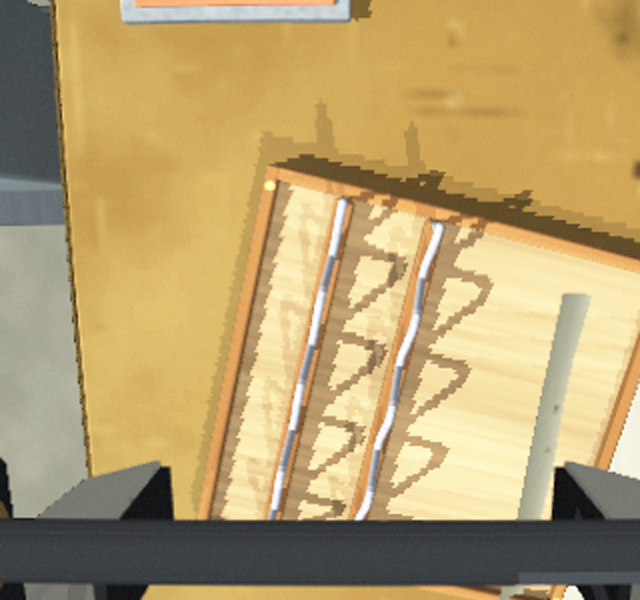

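```bash
python3 - <<'E'
from h import *
import pickle
c2=pickle.load(open('w2.pkl','rb'))
# w1 pose: shift camera by tool displacement
c1=dict(c2); T=np.array(c2['world_from_camera']).copy(); T[:3,3]+=np.array([554.7,-332.9,261.8])-np.array([554.9,-237.6,299.4]); c1['world_from_camera']=T
for z in (8,30,60): print('stick',z,pix2w(c1,(405,57),z).round(1),pix2w(c2,(387,147),z).round(1))
for n,c,uv in [('LB w1',c1,(190,203)),('RT w1',c1,(460,45)),('RB w1',c1,(400,246)),('LT w2',c2,(236,84))]:
  print(n,pix2w(c,uv,16).round(1))
for n,c,uv in [('wireA low w1',c1,(225,212)),('wireB low w1',c1,(275,223)),('wireA hi w2',c2,(100+343/2,198/2)),('wireB hi w2',c2,(100+437/2,223/2))]:
  print(n,pix2w(c,uv,22).round(1),pix2w(c,uv,40).round(1))
E
```

```text
stick 8 [ 684.8 -211.1    8. ] [ 684.  -214.8    8. ]
stick 30 [ 677.4 -214.3   30. ] [ 677.3 -212.6   30. ]
stick 60 [ 667.3 -218.6   60. ] [ 668.2 -209.6   60. ]
LB w1 [ 452.6 -370.5   16. ]
RT w1 [ 739.5 -198.4   16. ]
RB w1 [ 695.1 -420.5   16. ]
LT w2 [ 502.9 -143.9   16. ]
wireA low w1 [ 492.9 -378.9   22. ] [ 495.9 -373.5   40. ]
wireB low w1 [ 548.7 -391.2   22. ] [ 549.  -385.3   40. ]
wireA hi w2 [ 543.7 -160.6   22. ] [ 544.2 -161.1   40. ]
wireB hi w2 [ 597.6 -173.9   22. ] [ 595.7 -173.8   40. ]
```

```bash
python3 -m handwheel '{"translation": [[-0.15,0.4,0],[-0.15,0.4,0],[-0.15,0.4,0],[-0.15,0.4,0],[-0.1,0.2,0],[0,0,0],[0,0,0],[0,0,0]], "twist": [0,0,0,0,0,0,0,0]}' 0
python3 - <<'E'
from h import *
c=snap('wrist','w3')
for l in ['pricker_grip','needle_grip','scraper_grip','burnisher_grip']:
        for d in spot_point('wrist',l)[:6]: print(l,round(d['score'],2),world(c,d['position']).round(1))
import pickle; pickle.dump(c,open('w3.pkl','wb'))
E
```

```text
time: 4.5
tool_pos: [449.3, 30.6, 298.5]
tcp_rot: [-3.141, -0.003, 0.006]
contact_force: [0.3, -0.4, -0.1]
grip_width: 91.9
scraper_grip 0.9 [446.1 111.8   9.6]
```

View pics/w3.png

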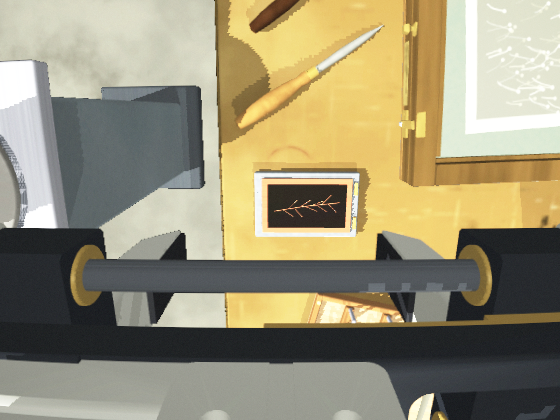

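```bash
python3 -m handwheel '{"translation": [[0,0.4,0],[0,0.4,0],[0,0.4,0],[0,0.2,0],[0,0,0],[0,0,0],[0,0,0],[0,0,0]], "twist": [0,0,0,0,0,0,0,0]}' 0
python3 - <<'E'
from h import *
c=snap('wrist','w4')
for l in ['pricker_grip','needle_grip','scraper_grip','burnisher_grip']:
        for d in spot_point('wrist',l)[:6]: print(l,round(d['score'],2),world(c,d['position']).round(1))
import pickle; pickle.dump(c,open('w4.pkl','wb'))
E
```

```text
time: 5.75
tool_pos: [450.7, 241.7, 297.6]
tcp_rot: [3.141, -0.003, -0.004]
contact_force: [1.3, 0.0, -0.7]
grip_width: 91.8
pricker_grip 0.98 [431.8 302.8   9.2]
scraper_grip 0.57 [446.1 111.4   9.2]
burnisher_grip 0.67 [462.6 218.3   5.1]
```

View pics/w4.png

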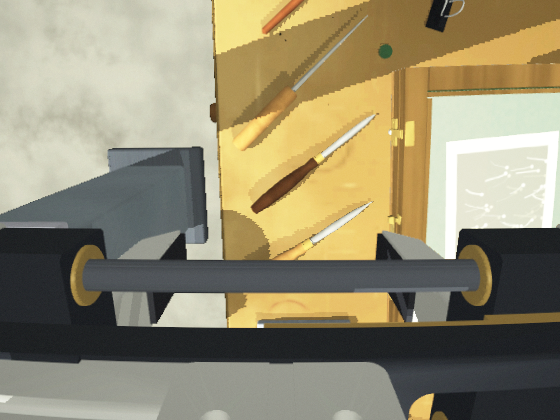

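```bash
python3 -m handwheel '{"translation": [[0,0.4,0],[0,0.4,0],[0,0.2,0],[0,0,0],[0,0,0],[0,0,0],[0,0,0],[0,0,0]], "twist": [0,0,0,0,0,0,0,0]}' 0
python3 - <<'E'
from h import *
c=snap('wrist','w5')
for l in ['pricker_grip','needle_grip','scraper_grip','burnisher_grip','brush']:
        for d in spot_point('wrist',l)[:6]: print(l,round(d['score'],2),world(c,d['position']).round(1))
import pickle; pickle.dump(c,open('w5.pkl','wb'))
cv2.imwrite('pics/w5b.png',cv2.resize(c['img'][:230,160:460,::-1],None,fx=2.5,fy=2.5,interpolation=cv2.INTER_CUBIC))
for k in '34':
  d=pickle.load(open(f'w{k}.pkl','rb'))['img']
  cv2.imwrite(f'pics/w{k}b.png',cv2.resize(d[:230,160:460,::-1],None,fx=2.5,fy=2.5,interpolation=cv2.INTER_CUBIC))
E
```

```text
time: 7.0
tool_pos: [451.5, 392.8, 297.9]
tcp_rot: [3.14, -0.004, -0.009]
contact_force: [0.3, 0.4, -0.5]
grip_width: 91.8
pricker_grip 0.65 [431.4 303.2   9.3]
needle_grip 0.58 [476.3 422.6   3.5]
burnisher_grip 0.63 [461.4 219.2   6.6]
brush 0.93 [491.1 565.    7.2]
```

View pics/w5b.png

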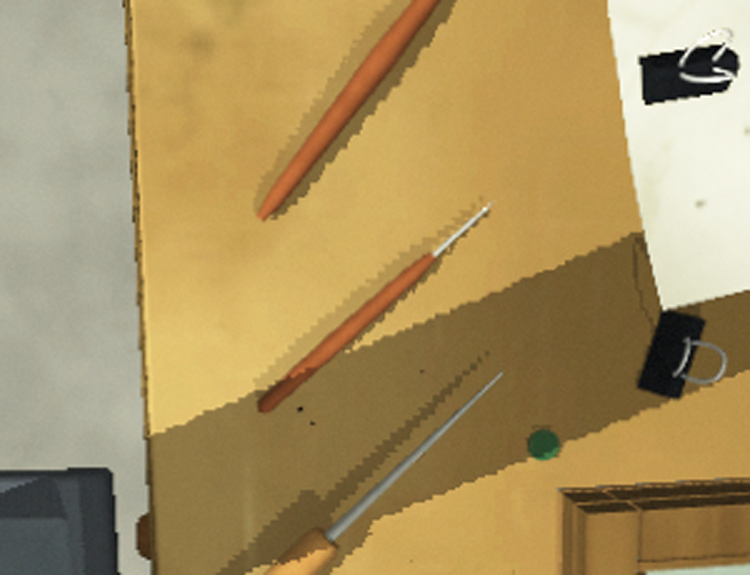

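View pics/w4b.png

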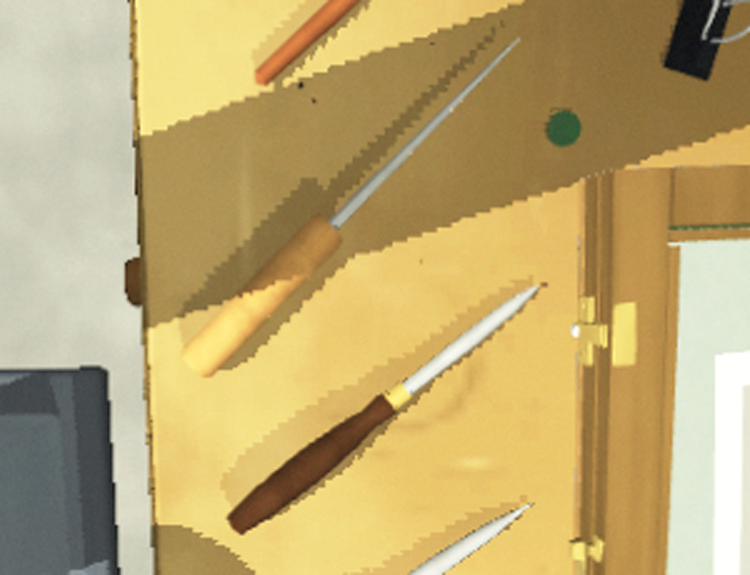

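View pics/w3b.png

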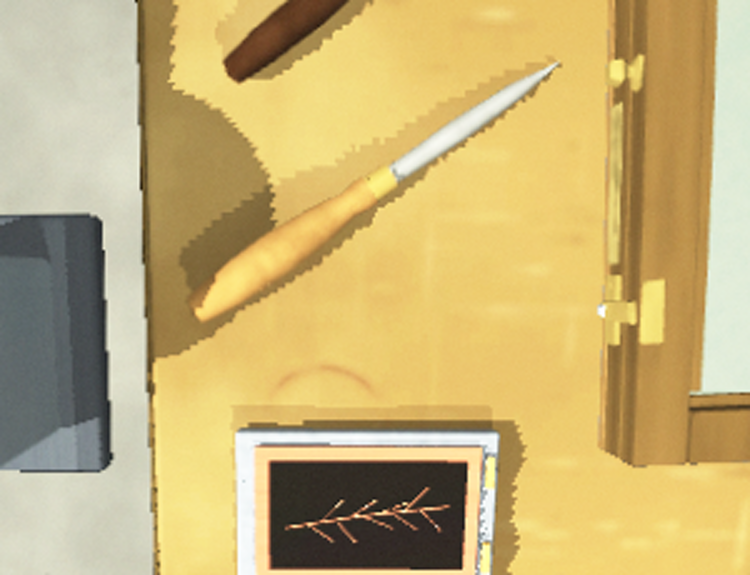

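```bash
cat > m.py <<'E'
from h import *
import pickle
def P(k,u,v,z): return pix2w(pickle.load(open(f'w{k}.pkl','rb')),(160+u/2.5,v/2.5),z)
D=dict(needle=(5,(263,407),(489,206),5,55,150),pricker=(4,(197,361),(519,39),9.5,51,210),burn=(4,(238,524),(542,285),9,57,190),scraper=(3,(200,310),(560,63),10.5,60,205))
for n,(k,b,t,z,gb,L) in D.items():
    B=P(k,*b,z);T=P(k,*t,z*.6);d=(T-B)[:2];l=np.hypot(*d);a=np.degrees(np.arctan2(d[1],d[0]))
    print(n,B.round(1),T.round(1),'len',l.round(1),'of',L,'ang',a.round(1),'grip',(B[:2]+d/l*gb).round(1),(T[:2]-d/l*(L-gb)).round(1))
E
python3 m.py
```

```text
needle [433.4 394.1   5. ] [541.4 488.4   3. ] len 143.4 of 150 ang 41.1 grip [474.8 430.3] [469.8 425.9]
pricker [401.  266.3   9.5] [549.9 411.2   5.7] len 207.8 of 210 ang 44.2 grip [437.5 301.9] [435.9 300.4]
burn [418.9 184.8   9. ] [566.  301.8   5.4] len 187.9 of 190 ang 38.5 grip [463.5 220.3] [461.9 219. ]
scraper [401.4  79.2  10.5] [566.5 191.9   6.3] len 199.9 of 205 ang 34.3 grip [450.9 113. ] [446.7 110.2]
```

```bash
python3 -m handwheel '{"translation": [[0.07,0.12,-0.24],[0.07,0.11,-0.24],[0,0,-0.24],[0,0,-0.24],[0,0,-0.24],[0,0,0],[0,0,0],[0,0,0]], "twist": [-0.11,-0.11,-0.11,-0.11,-0.1,0,0,0]}' 95
python3 - <<'E'
from h import *
o=get_obs();print(o['tool_pos'],np.degrees(o['tcp_rot']))
c=snap('wrist','w6')
for l in ['needle_grip']:
        for d in spot_point('wrist',l)[:6]: print(l,round(d['score'],2),world(c,d['position']).round(1))
E
```

```text
time: 8.3
tool_pos: [474.0, 430.3, 116.7]
tcp_rot: [-3.138, -0.01, -0.877]
contact_force: [0.4, 0.6, 0.1]
grip_width: 57.7
[474.04315688 430.31931247 116.67295243] [-179.77822101   -0.56290925  -50.23353794]
needle_grip 0.91 [471.9 423.9   1.6]
```

View pics/w6.png

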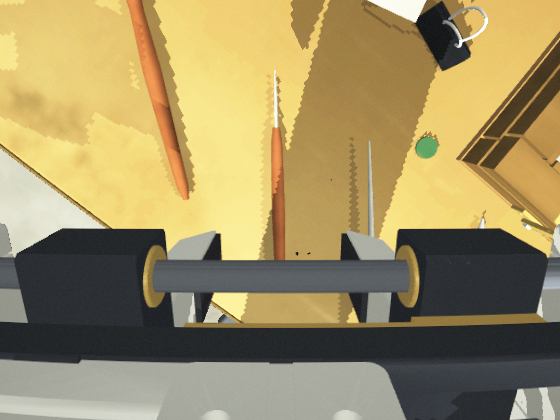

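```bash
python3 -m handwheel '{"translation": [[-0.01,-0.02,-0.2],[0,0,-0.2],[0,0,-0.15],[0,0,-0.05],[0,0,0],[0,0,0],[0,0,0],[0,0,0]], "twist": [0.015,0,0,0,0,0,0,0]}' 95
```

```text
time: 9.4
tool_pos: [476.7, 430.3, 33.7]
tcp_rot: [-3.121, -0.012, -0.85]
contact_force: [0.6, 0.4, 0.7]
grip_width: 57.5
```

```bash
python3 -m handwheel '{"translation": [[-0.03,-0.02,-0.03],[-0.01,-0.01,-0.03],[0,0,-0.01],[0,0,0],[0,0,0],[0,0,0],[0,0,0],[0,0,0]], "twist": [0,0,0,0,0,0,0,0]}' 95
```

```text
time: 10.4
tool_pos: [470.3, 425.5, 22.9]
tcp_rot: [-3.121, -0.012, -0.85]
contact_force: [-1.1, -0.5, 0.3]
grip_width: 57.7
```

```bash
python3 -m handwheel '{"translation": [[0,0,0],[0,0,0],[0,0,0],[0,0,0],[0,0,0],[0,0,0],[0,0,0],[0,0,0]], "twist": [0,0,0,0,0,0,0,0]}' 255
```

```text
time: 11.4
tool_pos: [470.4, 425.5, 22.8]
tcp_rot: [-3.121, -0.012, -0.85]
contact_force: [1.2, -0.4, -0.8]
grip_width: 8.1
```

```bash
python3 -m handwheel '{"translation": [[0,0,0.3],[0,0,0.4],[0,-0.1,0.1],[0,-0.38,0],[0.05,-0.4,0],[0.05,-0.4,0],[0.05,-0.4,0],[0.05,-0.4,0]], "twist": [0,0,0,-0.11,-0.11,-0.11,-0.11,-0.11]}' 255
```

```text
time: 12.4
tool_pos: [496.3, 105.7, 142.5]
tcp_rot: [-3.125, -0.012, -1.733]
contact_force: [1.5, -0.0, -1.0]
grip_width: 8.1
```

```bash
python3 -m handwheel '{"translation": [[0.05,-0.4,0],[0.05,-0.4,0],[0.05,-0.4,0],[0.05,-0.3,0],[0,0,0],[0,0,0],[0,0,0],[0,0,0]], "twist": [0,0,0,0,0,0,0,0]}' 255
python3 - <<'E'
from h import *
o=get_obs();print(o['tool_pos'],np.degrees(o['tcp_rot']))
c=snap('wrist','w7')
E
```

```text
time: 13.4
tool_pos: [521.1, -128.8, 138.3]
tcp_rot: [-3.133, -0.011, -1.741]
contact_force: [0.4, -0.4, -1.0]
grip_width: 8.2
[ 521.09267701 -128.8096453   138.25403373] [-179.51662578   -0.63598091  -99.73641369]
```

View pics/w7.png

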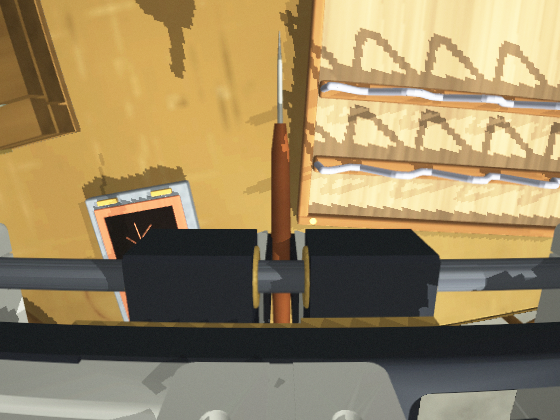

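```bash
python3 -m handwheel '{"translation": [[0.1,-0.3,0],[0.1,-0.3,0],[0.01,-0.19,0],[0,0,0],[0,0,0],[0,0,0],[0,0,0],[0,0,0]], "twist": [-0.02,-0.015,0,0,0,0,0,0]}' 255
python3 - <<'E'
from h import *
o=get_obs();print(o['tool_pos'],np.degrees(o['tcp_rot']))
c=snap('wrist','w8')
import pickle; pickle.dump(c,open('w8.pkl','wb'))
for d in spot_point('wrist','groove_1_mid')[:6]: print(round(d['score'],2),world(c,d['position']).round(1))
E
```

```text
time: 14.45
tool_pos: [554.2, -242.6, 138.9]
tcp_rot: [-3.134, -0.01, -1.787]
contact_force: [0.9, -0.7, -0.8]
grip_width: 7.8
[ 554.17771019 -242.56841917  138.8896316 ] [-179.54606967   -0.55611836 -102.37956346]
```

View pics/w8.png

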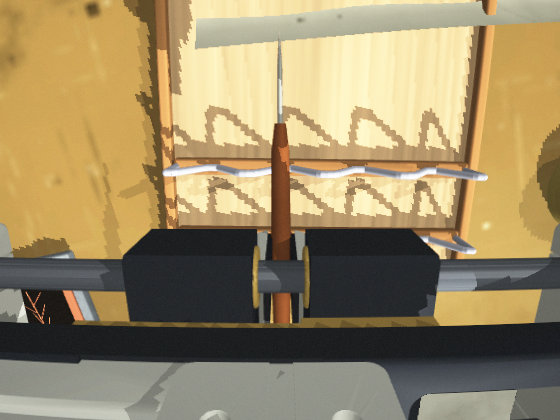

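```bash
cat > ov.py <<'E'
from h import *
import pickle,sys
def over(k,M=(594.5,-286.5),a=-12.9,out=None,zl=22,zh=46):
    c=pickle.load(open(f'w{k}.pkl','rb')); img=np.ascontiguousarray(c['img'][:,:,::-1]); s=2
    img=cv2.resize(img,None,fx=s,fy=s)
    a=np.radians(a);ex=np.array([np.cos(a),np.sin(a)]);ey=np.array([-np.sin(a),np.cos(a)])
    for dx in(-23,-77):
        for i in range(-4,5):
            y=27*i; z=zh if i%2==0 else zl
            p=np.r_[np.array(M)+ex*dx+ey*y,z]; u=w2pix(c,p)*s
            cv2.circle(img,tuple(int(round(t)) for t in u),3,(0,0,255) if i%2 else (0,200,0),-1)
    for sx in(-125,125):
        for sy in(-120,120):
            u=w2pix(c,np.r_[np.array(M)+ex*sx+ey*sy,16])*s
            cv2.circle(img,tuple(int(round(t)) for t in u),3,(255,0,0),-1)
    cv2.imwrite(f'pics/{out}.png',img[0:560,240:1040])
E
python3 - <<'E'
from ov import *
over(8,out='ov8a')
over(2,out='ov2a')
E
```

```text
(no output)
```

View pics/ov8a.png

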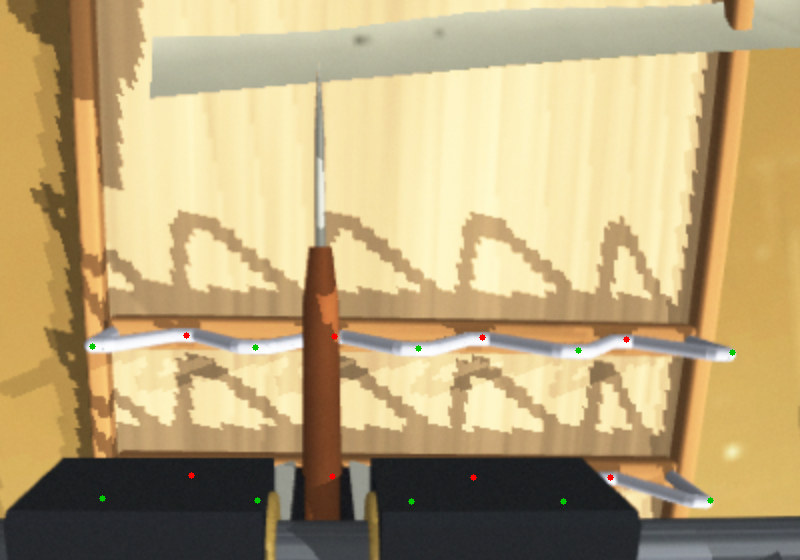

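View pics/ov2a.png

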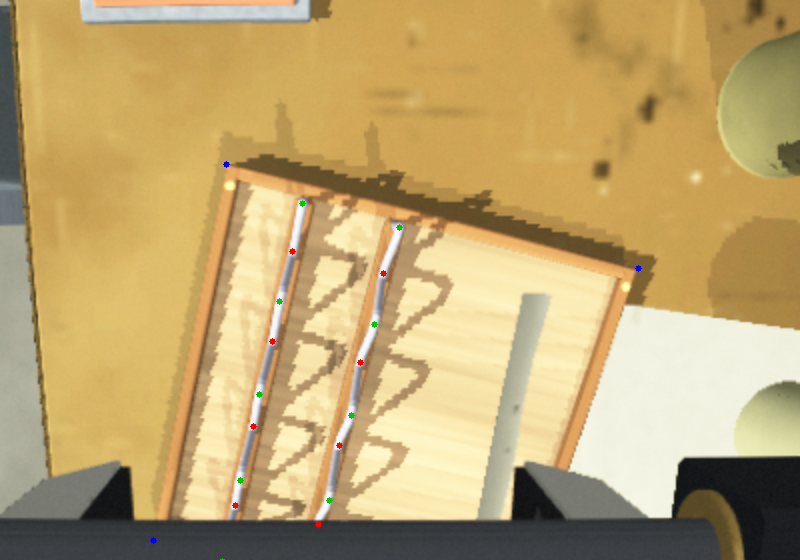

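```bash
python3 -m handwheel '{"translation": [[-0.02,-0.04,0],[0,0,-0.2],[0,0,-0.2],[0,0,-0.1],[0,0,0],[0,0,0],[0,0,0],[0,0,0]], "twist": [-0.005,0,0,0,0,0,0,0]}' 255
python3 - <<'E'
from h import *
c=snap('wrist','w9')
E
```

```text
time: 15.55
tool_pos: [552.4, -252.0, 65.8]
tcp_rot: [-3.127, -0.013, -1.797]
contact_force: [0.2, 0.7, 0.5]
grip_width: 8.2
```

View pics/w9.png

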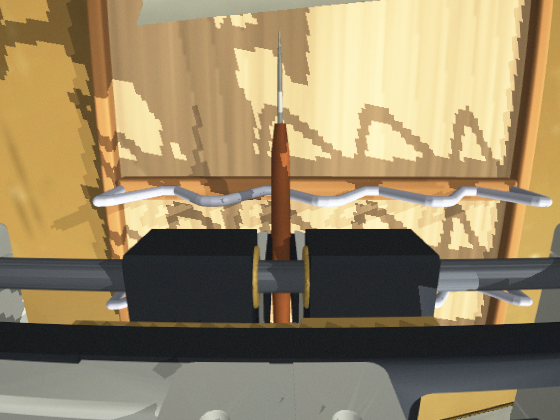

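```bash
python3 -m handwheel '{"translation": [[0,0.015,0],[0,0,-0.06],[0,0,-0.05],[0,0,0],[0,0,0],[0,0,0],[0,0,0],[0,0,0]], "twist": [0,0,0,0,0,0,0,0]}' 255
```

```text
time: 16.6
tool_pos: [552.5, -249.5, 48.4]
tcp_rot: [-3.126, -0.013, -1.797]
contact_force: [0.7, -0.3, 0.3]
grip_width: 8.0
```

```bash
python3 -m handwheel '{"translation": [[0,0,0],[0,0,0],[0,0,0],[0,0,0],[0,0,0],[0,0,0],[0,0,0],[0,0,0]], "twist": [0,0,0,0,0,0,0,0]}' 144
python3 - <<'E'
from h import *
c=snap('wrist','w10')
E
```

```text
time: 17.6
tool_pos: [552.6, -249.6, 48.7]
tcp_rot: [-3.126, -0.013, -1.797]
contact_force: [0.1, -0.4, -0.3]
grip_width: 40.0
```

View pics/w10.png

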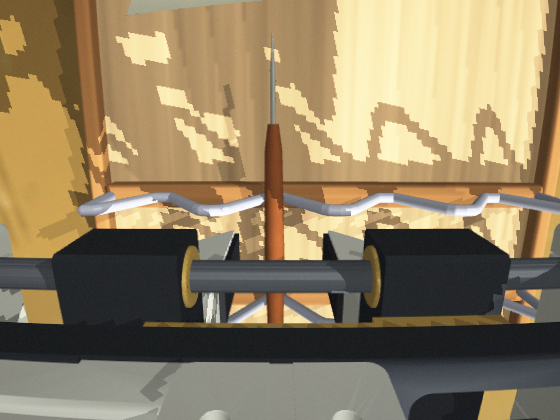

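```bash
python3 -m handwheel '{"translation": [[0,0,0.2],[0,0,0.35],[0,0.1,0.1],[-0.1,0.4,0],[-0.1,0.4,0],[-0.1,0.4,0],[-0.1,0.4,0],[-0.1,0.4,0]], "twist": [0,0,0,0.11,0.11,0.11,0.11,0.11]}' 144
```

```text
time: 18.65
tool_pos: [473.8, 68.0, 146.0]
tcp_rot: [-3.128, -0.011, -0.913]
contact_force: [1.7, 0.3, -0.1]
grip_width: 39.9
```

```bash
python3 -m handwheel '{"translation": [[-0.1,0.4,0],[-0.1,0.4,0],[-0.05,0.4,0],[0,0.3,0],[0,0,0],[0,0,0],[0,0,0],[0,0,0]], "twist": [0.06,0,0,0,0,0,0,0]}' 95
python3 - <<'E'
from h import *
o=get_obs();print(o['tool_pos'],np.degrees(o['tcp_rot']))
E
```

```text
time: 19.65
tool_pos: [428.6, 298.4, 142.6]
tcp_rot: [-3.134, -0.008, -0.808]
contact_force: [0.4, 0.5, 0.2]
grip_width: 57.6
[428.55297843 298.4325845  142.59814369] [-179.58135557   -0.45334072  -46.31152679]
```

```bash
python3 -m handwheel '{"translation": [[0.03,0.02,-0.2],[0,0,-0.25],[0,0,-0.1],[0,0,0],[0,0,0],[0,0,0],[0,0,0],[0,0,0]], "twist": [0.005,0,0,0,0,0,0,0]}' 95
python3 - <<'E'
from h import *
c=snap('wrist','w11')
E
```

```text
time: 20.65
tool_pos: [436.7, 298.4, 61.8]
tcp_rot: [-3.127, -0.01, -0.808]
contact_force: [0.4, -0.2, -0.7]
grip_width: 57.7
```

View pics/w11.png

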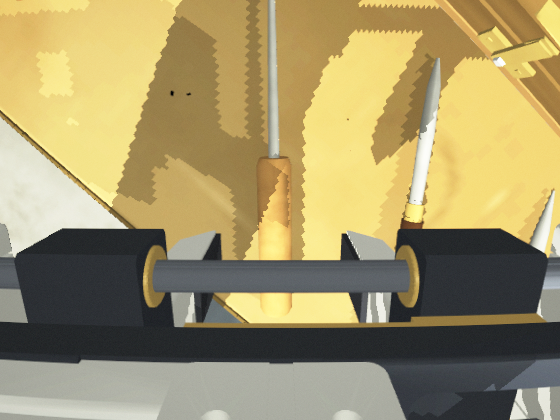

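```bash
python3 -m handwheel '{"translation": [[-0.02,0.025,0],[0,0,-0.12],[0,0,-0.11],[0,0,-0.03],[0,0,0],[0,0,0],[0,0,0],[0,0,0]], "twist": [0,0,0,0,0,0,0,0]}' 95
```

```text
time: 21.7
tool_pos: [434.0, 304.1, 24.0]
tcp_rot: [-3.123, -0.011, -0.807]
contact_force: [0.1, -0.1, -0.3]
grip_width: 57.4
```

```bash
python3 -m handwheel '{"translation": [[0,0,0],[0,0,0],[0,0,0],[0,0,0],[0,0,0],[0,0,0],[0,0,0],[0,0,0]], "twist": [0,0,0,0,0,0,0,0]}' 255
```

```text
time: 22.7
tool_pos: [434.1, 304.0, 24.2]
tcp_rot: [-3.123, -0.011, -0.807]
contact_force: [0.7, 1.0, -0.7]
grip_width: 17.7
```

```bash
python3 -m handwheel '{"translation": [[0,0,0.3],[0,0,0.4],[0,-0.1,0.1],[0.05,-0.38,0],[0.08,-0.4,0],[0.09,-0.4,0],[0.09,-0.4,0],[0.09,-0.4,0]], "twist": [0,0,0,-0.11,-0.11,-0.11,-0.11,-0.11]}' 255
```

```text
time: 23.7
tool_pos: [489.8, -13.8, 143.6]
tcp_rot: [-3.129, -0.01, -1.69]
contact_force: [1.9, -0.3, -0.6]
grip_width: 18.0
```

```bash
python3 -m handwheel '{"translation": [[0.09,-0.4,0],[0.09,-0.35,0],[0.09,-0.3,0],[0.09,-0.1,0],[0,0,0],[0,0,0],[0,0,0],[0,0,0]], "twist": [-0.05,0,0,0,0,0,0,0]}' 255
python3 - <<'E'
from h import *
o=get_obs();print(o['tool_pos'],np.degrees(o['tcp_rot']))
c=snap('wrist','w12')
E
```

```text
time: 24.7
tool_pos: [537.7, -194.0, 137.0]
tcp_rot: [3.141, -0.008, -1.78]
contact_force: [0.2, -0.5, -1.7]
grip_width: 17.8
[ 537.70576049 -194.01180628  137.03744436] [ 179.98241721   -0.43981346 -101.98044068]
```

View pics/w12.png

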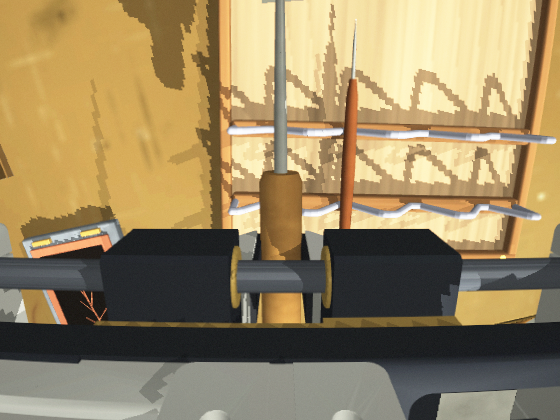

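```bash
python3 -m handwheel '{"translation": [[0.16,-0.015,0],[0.015,0,-0.2],[0,0,-0.2],[0,0,-0.05],[0,0,0],[0,0,0],[0,0,0],[0,0,0]], "twist": [-0.01,0,0,0,0,0,0,0]}' 255
python3 - <<'E'
from h import *
o=get_obs();print(o['tool_pos'],np.degrees(o['tcp_rot']))
c=snap('wrist','w13')
E
```

```text
time: 25.75
tool_pos: [567.0, -195.1, 73.3]
tcp_rot: [-3.133, -0.01, -1.793]
contact_force: [1.3, -0.3, -0.6]
grip_width: 18.2
[ 567.0392305  -195.10248956   73.2977788 ] [-179.52967564   -0.55040108 -102.73077362]
```

View pics/w13.png

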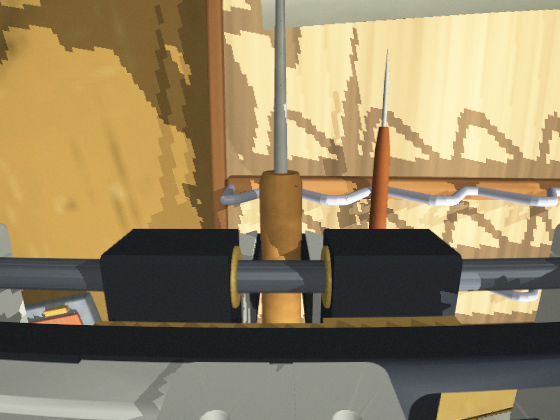

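```bash
python3 -m handwheel '{"translation": [[-0.01,-0.005,0],[0,0,-0.08],[0,0,-0.06],[0,0,0],[0,0,0],[0,0,0],[0,0,0],[0,0,0]], "twist": [0,0,0,0,0,0,0,0]}' 255
```

```text
time: 26.8
tool_pos: [565.4, -195.7, 50.9]
tcp_rot: [-3.133, -0.009, -1.793]
contact_force: [0.7, 0.7, -0.2]
grip_width: 17.7
```

```bash
python3 -m handwheel '{"translation": [[0,0,0],[0,0,0],[0,0,0],[0,0,0],[0,0,0],[0,0,0],[0,0,0],[0,0,0]], "twist": [0,0,0,0,0,0,0,0]}' 144
python3 - <<'E'
from h import *
c=snap('wrist','w14')
E
```

```text
time: 27.8
tool_pos: [565.6, -196.1, 51.2]
tcp_rot: [-3.133, -0.01, -1.793]
contact_force: [-0.0, -0.6, -0.0]
grip_width: 39.9
```

View pics/w14.png

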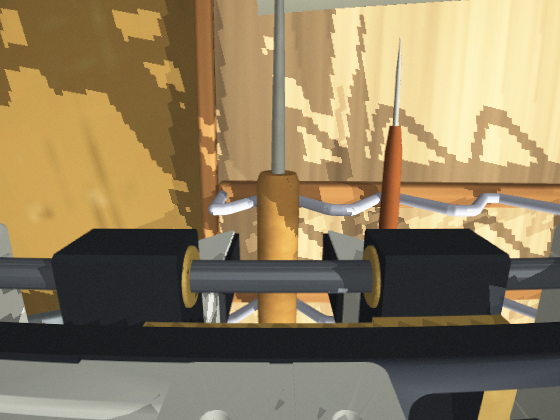

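```bash
python3 -m handwheel '{"translation": [[0,0,0.2],[0,0,0.35],[0,0.1,0.1],[-0.12,0.38,0],[-0.15,0.4,0],[-0.15,0.4,0],[-0.15,0.4,0],[-0.15,0.3,0]], "twist": [0,0,0,0.11,0.11,0.11,0.11,0.08]}' 144
```

```text
time: 28.85
tool_pos: [454.8, 100.9, 148.5]
tcp_rot: [-3.134, -0.008, -0.956]
contact_force: [0.9, 1.1, 0.4]
grip_width: 40.1
```

```bash
python3 -c "
from h import *
o=get_obs();print(o['tool_pos'],np.degrees(o['tcp_rot']))"
```

```text
[454.79653982 100.91997466 148.51721446] [-179.59352851   -0.45565598  -54.77317304]
```

```bash
python3 -m handwheel '{"translation": [[0,0,0],[-0.04,0.05,-0.2],[0,0,-0.25],[0,0,-0.1],[0,0,0],[0,0,0],[0,0,0],[0,0,0]], "twist": [0,-0.01,0,0,0,0,0,0]}' 95
python3 - <<'E'
from h import *
o=get_obs();print(o['tool_pos'],np.degrees(o['tcp_rot']))
c=snap('wrist','w15')
for d in spot_point('wrist','scraper_grip')[:6]: print(round(d['score'],2),world(c,d['position']).round(1))
E
```

```text
time: 29.85
tool_pos: [447.9, 110.3, 64.2]
tcp_rot: [-3.133, -0.009, -0.971]
contact_force: [-0.1, -0.4, -0.4]
grip_width: 57.7
[447.89621783 110.34722503  64.22655146] [-179.50884021   -0.51951391  -55.61860001]
0.85 [446.7 113.1   8.8]
```

View pics/w15.png

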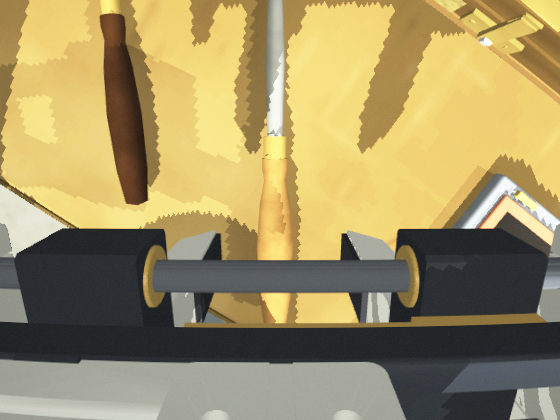

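```bash
python3 -m handwheel '{"translation": [[-0.01,0.015,0],[0,0,-0.12],[0,0,-0.11],[0,0,-0.03],[0,0,0],[0,0,0],[0,0,0],[0,0,0]], "twist": [0,0,0,0,0,0,0,0]}' 95
```

```text
time: 30.95
tool_pos: [447.5, 113.5, 26.6]
tcp_rot: [-3.129, -0.011, -0.97]
contact_force: [-0.0, 0.6, 0.3]
grip_width: 57.6
```

```bash
python3 -m handwheel '{"translation": [[0,0,0],[0,0,0],[0,0,0],[0,0,0],[0,0,0],[0,0,0],[0,0,0],[0,0,0]], "twist": [0,0,0,0,0,0,0,0]}' 255
```

```text
time: 31.95
tool_pos: [447.5, 113.5, 26.8]
tcp_rot: [-3.129, -0.011, -0.97]
contact_force: [1.0, 0.5, 0.5]
grip_width: 18.4
```

```bash
python3 -m handwheel '{"translation": [[0,0,0.3],[0,0,0.4],[0,-0.1,0.1],[0.05,-0.38,0],[0.08,-0.4,0],[0.08,-0.4,0],[0.08,-0.4,0],[0.08,-0.4,0]], "twist": [0,0,0,-0.11,-0.11,-0.11,-0.11,-0.085]}' 255
```

```text
time: 32.95
tool_pos: [501.8, -203.2, 150.5]
tcp_rot: [-3.129, -0.01, -1.813]
contact_force: [2.0, 0.7, -1.4]
grip_width: 18.3
```

```bash
python3 -m handwheel '{"translation": [[0.08,-0.35,0],[0.08,-0.2,0],[0,-0.1,0],[0,0,0],[0,0,0],[0,0,0],[0,0,0],[0,0,0]], "twist": [0,0,0,0,0,0,0,0]}' 255
python3 - <<'E'
from h import *
o=get_obs();print(o['tool_pos'],np.degrees(o['tcp_rot']))
E
```

```text
time: 33.95
tool_pos: [524.3, -303.1, 149.0]
tcp_rot: [-3.132, -0.008, -1.816]
contact_force: [-0.2, -0.6, -1.2]
grip_width: 18.5
[ 524.33841456 -303.08047984  149.03950026] [-179.46997444   -0.45455525 -104.0522703 ]
```

```bash
python3 -m handwheel '{"translation": [[0.1,0.01,0],[0.0,0,-0.2],[0,0,-0.2],[0,0,-0.1],[0,0,0],[0,0,0],[0,0,0],[0,0,0]], "twist": [0.012,0,0,0,0,0,0,0]}' 255
python3 - <<'E'
from h import *
o=get_obs();print(o['tool_pos'],np.degrees(o['tcp_rot']))
c=snap('wrist','w16')
E
```

```text
time: 34.95
tool_pos: [542.0, -301.9, 76.6]
tcp_rot: [-3.125, -0.011, -1.795]
contact_force: [0.2, -0.4, -1.2]
grip_width: 18.4
[ 542.01348055 -301.87960839   76.64719418] [-179.04880587   -0.63081883 -102.86479707]
```

View pics/w16.png

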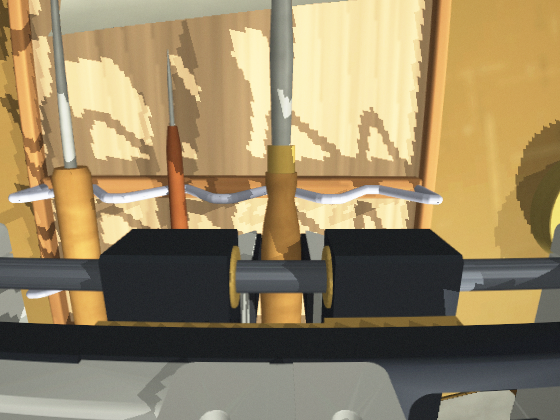

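```bash
python3 -m handwheel '{"translation": [[-0.01,0,0],[0,0,-0.08],[0,0,-0.07],[0,0,0],[0,0,0],[0,0,0],[0,0,0],[0,0,0]], "twist": [0,0,0,0,0,0,0,0]}' 255
```

```text
time: 36.0
tool_pos: [540.5, -301.4, 52.7]
tcp_rot: [-3.125, -0.011, -1.795]
contact_force: [-0.6, 0.1, -0.8]
grip_width: 18.2
```

```bash
python3 -m handwheel '{"translation": [[0,0,0],[0,0,0],[0,0,0],[0,0,0],[0,0,0],[0,0,0],[0,0,0],[0,0,0]], "twist": [0,0,0,0,0,0,0,0]}' 144
python3 - <<'E'
from h import *
c=snap('wrist','w17')
E
```

```text
time: 37.0
tool_pos: [540.6, -302.2, 53.3]
tcp_rot: [-3.124, -0.012, -1.795]
contact_force: [-0.2, 0.3, -0.2]
grip_width: 39.9
```

View pics/w17.png

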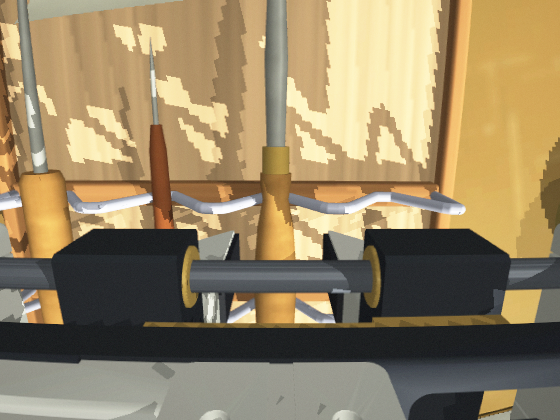

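```bash
python3 -m handwheel '{"translation": [[0,0,0.2],[0,0,0.35],[0,0.1,0.1],[-0.07,0.38,0],[-0.07,0.4,0],[-0.07,0.4,0],[-0.07,0.4,0],[-0.07,0.4,0]], "twist": [0,0,0,0.11,0.11,0.11,0.11,0.11]}' 144
```

```text
time: 38.05
tool_pos: [483.7, 15.6, 150.3]
tcp_rot: [-3.126, -0.009, -0.911]
contact_force: [0.8, 0.5, 0.4]
grip_width: 39.9
```

```bash
python3 -m handwheel '{"translation": [[-0.05,0.4,0],[-0.05,0.4,0],[-0.03,0.35,0],[0,0.15,0],[0,0,0],[0,0,0],[0,0,0],[0,0,0]], "twist": [0,0,0,0,0,0,0,0]}' 95
python3 - <<'E'
from h import *
o=get_obs();print(o['tool_pos'],np.degrees(o['tcp_rot']))
E
```

```text
time: 39.05
tool_pos: [456.7, 218.8, 147.2]
tcp_rot: [-3.132, -0.006, -0.903]
contact_force: [-0.6, 0.2, 0.5]
grip_width: 57.6
[456.71555877 218.84910156 147.15993906] [-179.45828696   -0.34763807  -51.76380526]
```

```bash
python3 -m handwheel '{"translation": [[0.03,0.015,-0.2],[0,0,-0.25],[0,0,-0.1],[0,0,0],[0,0,0],[0,0,0],[0,0,0],[0,0,0]], "twist": [0,0,0,0,0,0,0,0]}' 95
python3 - <<'E'
from h import *
o=get_obs();print(o['tool_pos'],np.degrees(o['tcp_rot']))
c=snap('wrist','w18')
for d in spot_point('wrist','burnisher_grip')[:6]: print(round(d['score'],2),world(c,d['position']).round(1))
E
```

```text
time: 40.05
tool_pos: [464.6, 218.4, 66.0]
tcp_rot: [-3.125, -0.009, -0.909]
contact_force: [0.1, -1.2, -0.4]
grip_width: 57.5
[464.55315704 218.42070522  66.00790175] [-179.06760408   -0.5139806   -52.10578878]
0.77 [459.5 216.    4.3]
```

View pics/w18.png

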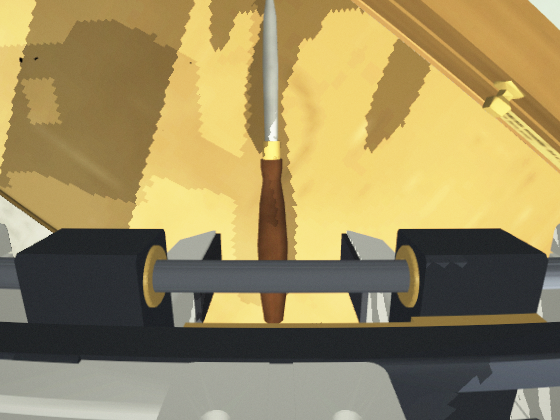

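```bash
python3 -m handwheel '{"translation": [[-0.025,0.015,0],[0,0,-0.12],[0,0,-0.12],[0,0,-0.04],[0,0,0],[0,0,0],[0,0,0],[0,0,0]], "twist": [0,0,0,0,0,0,0,0]}' 95
```

```text
time: 41.15
tool_pos: [460.8, 221.9, 24.8]
tcp_rot: [-3.122, -0.01, -0.909]
contact_force: [-0.6, -0.4, 0.3]
grip_width: 57.5
```

```bash
python3 -m handwheel '{"translation": [[0,0,0],[0,0,0],[0,0,0],[0,0,0],[0,0,0],[0,0,0],[0,0,0],[0,0,0]], "twist": [0,0,0,0,0,0,0,0]}' 255
```

```text
time: 42.15
tool_pos: [461.0, 221.9, 25.2]
tcp_rot: [-3.122, -0.01, -0.909]
contact_force: [-0.0, -0.3, -0.1]
grip_width: 15.8
```

```bash
python3 -m handwheel '{"translation": [[0,0,0.3],[0,0,0.4],[0,-0.1,0.1],[0.03,-0.38,0],[0.05,-0.4,0],[0.05,-0.4,0],[0.05,-0.4,0],[0.05,-0.4,0]], "twist": [0,0,0,-0.11,-0.11,-0.11,-0.11,-0.11]}' 255
```

```text
time: 43.15
tool_pos: [491.3, -97.6, 144.4]
tcp_rot: [-3.128, -0.008, -1.792]
contact_force: [1.2, 0.7, -0.8]
grip_width: 15.8
```

```bash
python3 -m handwheel '{"translation": [[0.05,-0.4,0],[0.05,-0.4,0],[0.04,-0.4,0],[0.02,-0.35,0],[0,-0.1,0],[0,0,0],[0,0,0],[0,0,0]], "twist": [0,0,0,0,0,0,0,0]}' 255
python3 - <<'E'
from h import *
o=get_obs();print(o['tool_pos'],np.degrees(o['tcp_rot']))
E
```

```text
time: 44.15
tool_pos: [508.6, -354.6, 136.1]
tcp_rot: [-3.141, -0.002, -1.8]
contact_force: [-0.2, -0.2, -0.2]
grip_width: 15.4
[ 508.60341189 -354.56759482  136.11604894] [-1.79975165e+02 -1.15446242e-01 -1.03148513e+02]
```

```bash
python3 -m handwheel '{"translation": [[0.12,0.0,0],[0.0,0,-0.2],[0,0,-0.2],[0,0,-0.03],[0,0,0],[0,0,0],[0,0,0],[0,0,0]], "twist": [0,0,0,0,0,0,0,0]}' 255
python3 - <<'E'
from h import *
o=get_obs();print(o['tool_pos'],np.degrees(o['tcp_rot']))
c=snap('wrist','w19')
E
```

```text
time: 45.15
tool_pos: [530.7, -349.6, 76.4]
tcp_rot: [-3.134, -0.005, -1.792]
contact_force: [1.6, 1.1, -0.7]
grip_width: 15.6
[ 530.74958167 -349.59930252   76.44485008] [-179.55888483   -0.29720932 -102.68262231]
```

View pics/w19.png

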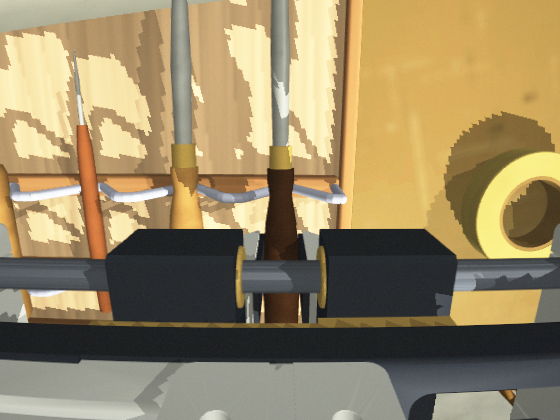

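```bash
python3 -m handwheel '{"translation": [[-0.02,-0.03,0],[0,0,-0.08],[0,0,-0.03],[0,0,0],[0,0,0],[0,0,0],[0,0,0],[0,0,0]], "twist": [0,0,0,0,0,0,0,0]}' 255
python3 - <<'E'
from h import *
c=snap('wrist','w20')
E
```

```text
time: 46.2
tool_pos: [527.4, -354.6, 58.6]
tcp_rot: [-3.134, -0.005, -1.793]
contact_force: [-0.1, -0.7, 0.1]
grip_width: 15.6
```

View pics/w20.png

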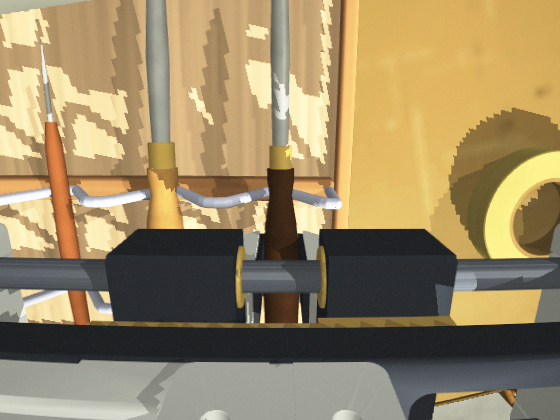

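```bash
python3 -m handwheel '{"translation": [[0,0,-0.045],[0,0,0],[0,0,0],[0,0,0],[0,0,0],[0,0,0],[0,0,0],[0,0,0]], "twist": [0,0,0,0,0,0,0,0]}' 255
```

```text
time: 47.25
tool_pos: [527.4, -354.6, 51.5]
tcp_rot: [-3.134, -0.005, -1.793]
contact_force: [-0.5, 0.2, -0.7]
grip_width: 15.7
```

```bash
python3 -m handwheel '{"translation": [[0,0,0],[0,0,0],[0,0,0],[0,0,0],[0,0,0],[0,0,0],[0,0,0],[0,0,0]], "twist": [0,0,0,0,0,0,0,0]}' 144
```

```text
time: 48.25
tool_pos: [527.6, -354.8, 51.9]
tcp_rot: [-3.133, -0.006, -1.793]
contact_force: [-0.4, -0.1, 0.2]
grip_width: 40.0
```

```bash
python3 -m handwheel '{"translation": [[0,0,0.2],[0,0,0.35],[0,0,0.3],[-0.1,0.1,0.3],[-0.2,0.1,0.2],[-0.2,0,0],[-0.1,0,0],[0,0,0]], "twist": [0,0,0,0,0,0,0,0]}' 144
python3 - <<'E'
from h import *
c=snap('wrist','w21'); import pickle; pickle.dump(c,open('w21.pkl','wb'))
s=capture('side')['img']; cv2.imwrite('pics/s21.png',cv2.resize(s[120:340,180:360,::-1],None,fx=2.7,fy=2.7,interpolation=cv2.INTER_CUBIC))
E
```

```text
time: 49.25
tool_pos: [434.4, -323.0, 260.0]
tcp_rot: [-3.133, -0.006, -1.792]
contact_force: [0.9, -0.0, 1.5]
grip_width: 40.2
```

View pics/w21.png

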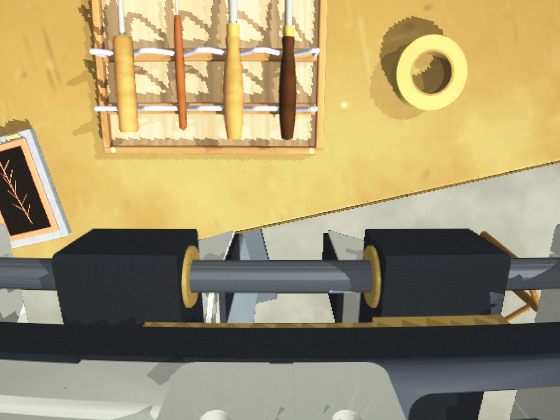

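View pics/s21.png

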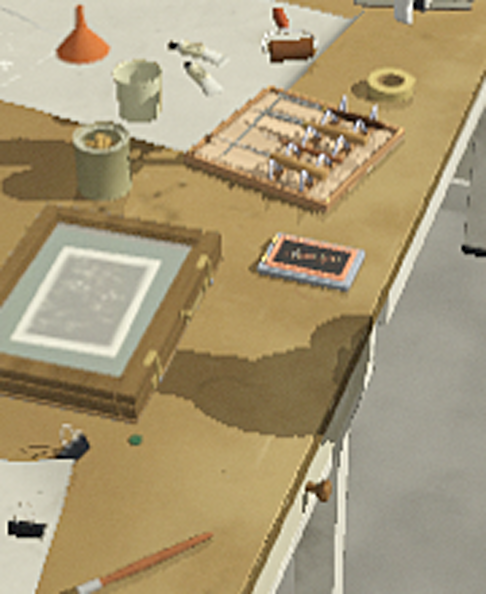

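```bash
python3 -c "
from plant import *
close_job()"
```

```text
the job is handed in; nothing more can be done
```

All four tools are in the tray and the job is handed in, at about 49 s of the 112 s allowed. The plate lies at the tray's left side. From the groove nearest it they lie pricker, needle, scraper, burnisher, handles toward the robot.

**Last checks:** The last wrist picture shows each handle in its own groove, lying across both wires. The last side picture shows the brush where it lay and the plate's drawing looking unchanged. The force readings I saw, one at the end of each move, stayed within about 2 N, and the arm had lifted clear to z = 260 mm before I handed in. No check failed.

**Points that differed or stayed unclear:**
- The trained networks named a few things wrongly early on, such as the plate as the pricker. I rejected those against the pictures.
- The fingers closed to about 8 mm on the needle, 18 mm on the scraper and 16 mm on the burnisher, each about 2 mm under the listed handle thickness. All three held without slipping.
- A flat grey strip lies across the far part of the tray. I never worked out what it is. I did not measure its gap to the three longer blades that pass over it.

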